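# Take the spent drying tube out of the gas dryer

## Task

The pink drying tube in the gas dryer is spent: lift the paddle latch on the dryer's lid, swing the lid up until it stands upright without letting it slam, and lay the pink tube flat in the grey tray. The tube is thin glass, so grip it lightly and set it down rather than dropping it. Leave the blue tube in its place and the other things on the bench as they are.

Things in the scene. Friction and masses are not known exactly. Their poses are not given: they have to be found in the camera images.
- dryer: Gas dryer (sizes mm): low white steel case, fixed, 200 deep (its x) x 220 wide (y), open rim 110 above the bench, walls 4. Origin: centre of underside; x from its front (latch) to its back (hinge), z up. Two tubes lie along its x on cradles, middles 42 to either side of its centre; sides vary. Compartment floor is 45 above the bench; ribs beside the caps rise 20 from it; tubes lift straight out.
- dryer_lid (a joint): Lid, white frame round a clear window, 202 x 224 x 8, top face 118.5 above the bench when shut, hinged along the back. Rad: 0 shut, 1.57 upright, 1.75 at its stop, leaning back. A stiff friction hinge holds it wherever it is left; some 7 N upward at the paddle raises it. With the pawl engaged it rises 3 mm at most.
- lid_hinge (a point): Middle of the lid's hinge axis, 100 behind the dryer's centre and 112 above the bench. The axis runs along the dryer's y. Axes turn with the lid, as the dryer's when shut.
- lid_paddle (a joint): Steel paddle latch on the lid, mid front: 44 wide (dryer's y), 12 thick, end lip flared to 52, overhangs the front by 38. Rad from lid: 0 flat, 0.85 fully lifted (free end up). Lifting draws a hidden pawl from its keeper: free from about 0.63. A spring (2 to 6 N at the grip) lays it flat when let go; the pawl re-engages in a shut lid. Pinch its side edges from above; it can turn in the fingers.
- paddle_pivot (a point): Middle of the paddle's pivot pin, along the dryer's y: 178 in front of the hinge axis and 16.5 above it when the lid is shut; it moves with the lid. Axes turn with the paddle.
- paddle_grip (a point): Grip point, mid width and mid thickness of the paddle, 44 from the pivot pin towards the free end (18 further on; the flared lip is its last 6); 20 in front of the lid's edge and 128.5 above the bench when shut. Axes turn with the paddle, x towards the pivot.
- tube_spent: Spent drying tube, PINK core: thin glass 32 across and 84 long between black square caps 40 x 40 x 18; 120 long along its x, 0.13 kg. It lies on a flat of its caps and does not roll. The glass cracks if a finger presses it with more than about 25 N; 8 to 12 N holds it. Origin: middle of its underside, 50 above the bench in the dryer; z up; glass axis 20 above the origin.
- tube_spent_mid (a point): Centre of the pink tube, on the glass axis; axes as the tube's.
- tube_good: Good drying tube, BLUE core, else the same as the pink one; it stays in the dryer.
- tray: Shallow pale grey tray fixed on the bench, 240 (its x) x 170 (its y), walls 4 thick and 24 high, inner floor 4 above the bench. Origin: centre of its underside; z up.
- wrench: Bystander: steel wrench, 170 long, lying flat. Origin: middle of its underside.
- amber_bottle: Bystander: amber glass bottle, 64 across, 135 high. Origin: middle of its underside.
- beaker: Bystander: clear beaker, 68 across, 85 high. Origin: middle of its underside.
- ferrule_jar: Bystander: small white jar with a blue cap, 48 across, 55 high. Origin: middle of its underside.
- septa_carton: Bystander: carton 90 x 60 x 35. Origin: middle of its underside.
- flow_meter: Bystander: grey hand-held meter, 130 x 66 x 26, lying flat. Origin: middle of its underside.

How it is judged:
On the way, in this order (a step that is already met when the one before it is completed fails the run):
1. the paddle is lifted to withdraw the pawl (value of joint lid_paddle above 0.42 rad), for 0.05 s.
2. the lid is swung up until it stands upright (value of joint dryer_lid above 1.4 rad), for 0.2 s.
3. the pink tube is lifted clear of the dryer (height (world z) of tube_spent_mid above 0.115 m), for 0.1 s.
At the end, for the whole second after the job is handed in: the pink tube lies at rest, level (7 degrees) on the tray's floor, released; the lid stands open at 1.35 rad or more; the paddle is let go and lies flat on the lid; the blue tube is within 15 mm of its place (x of tube_spent_mid in the frame of tray between -0.1 and 0.1 m and y of tube_spent_mid in the frame of tray between -0.07 and 0.07 m and z of tube_spent_mid in the frame of tray below 0.031 m and angle between tube_spent's own x axis and vertical between 1.45 and 1.69 rad and linear speed of tube_spent below 0.02 m/s and value of joint dryer_lid above 1.35 rad and value of joint lid_paddle below 0.15 rad and distance of tube_good from where it was at the start of the episode below 0.015 m); the robot touches nothing.
It fails at once if the pink tube's glass is squeezed too hard (more than about 25 N a finger) (contact force between the fingers and tube_spent above 50 N).
It fails at once if the pink tube is dropped (more than about 3 cm) or thrown (contact force between the fingers and tube_spent below 0.05 N and linear speed of tube_spent above 0.75 m/s).
It fails at once if the lid is slammed (swung faster than 2.5 rad/s) (velocity of joint dryer_lid above 2.5 rad/s or velocity of joint dryer_lid below -2.5 rad/s).
It fails at once if the blue tube is moved more than 15 mm (distance of tube_good from where it was at the start of the episode above 0.015 m).
It fails at once if another thing on the bench is moved more than 30 mm (distance of any of wrench, amber_bottle, beaker, ferrule_jar, septa_carton, flow_meter from where it was at the start of the episode above 0.03 m).
It also fails if it takes over 64 s, if anything falls off the work surface, if the arm or the gripper's body presses on something with over 40 N, if the wrist force passes 120 N, or if a joint passes its speed limit or range.

## Robot

A 6-joint arm with a two-finger parallel gripper is mounted at the origin on the work surface. World frame = base frame: x ahead of the robot, y to its left, z up, the work surface at z = 0. Lengths are in m, angles in rad, forces in N, time in s.
With the tool pointing down it reaches from about 0.375 to 0.925 m from the base axis. Payload 5.7 kg.
Tool frame: the origin (TCP) lies where the fingers leave the gripper's body, on its centre line; the fingertips stand 80 mm ahead of it and the grasp point (between the pads) lies 61 mm ahead of it; z points along the fingers, y is the direction in which the jaws open and shut (so a half turn about z gives the same grasp; the last joint's range is limited). The gripper opens to 88 mm and grips with 3 to 60 N. Pads are 20 mm wide; open, the fingers measure 115 mm over their backs; the gripper's body (75 mm by 178 mm) begins 61 mm behind the grasp point.
Start: joints at [-1.416, 0.359, 1.51, -0, 1.272, -0.115], TCP at [0.16, -0.578, 0.303] pointing down, gripper open.
Joint ranges: [-2.97, 2.97], [-1.01, 2.36], [0.21, 2.38], [-0.96, 4.11], [0.2, 2.71], [-2.98, 2.98]. Speed limits (rad/s): [2.39, 2.39, 3.14, 3.14, 3.14, 3.14].

## Interface

Orientations are given as a unit quaternion [x, y, z, w].
In Python, from plant import readout, snapshot, calibration, r, look_for, place_of gives the robot as it stands.
- The arm moves only by the tool arm_command, never from a script. Its argument "moves" is a list that holds one entry, the list of rows, each a list of 5 numbers: the shift along the tool's x, y, z in mm, then the turn about the tool's z in rad, then the opening in per cent of the stroke, from 0 (shut) to 100 (fully open). In form: [[[dx, dy, dz, twist, fingers], ...]]. A call has exactly 8 rows; each row shifts and turns the commanded pose from where the row before left it, along the tool's axes as they then stand; what a row does not reach is not made up. A row lasts 1/10 s, in which the tool goes at most 50 mm and 8.59 degrees, less where a joint would pass 70% of its speed; a pose out of reach is approached as far as the arm can. A call is refused whole if a number of a shift passes 50 or a number of a turn 0.15, either way. A call with a gripper value outside its range is refused whole. The fingers move at their own pace and stop on an object; "force" is the grip in N (left out, the last holds). Time passes only in rows, so rows that do not move let the fingers close, or fill a call up. It gives the time, the measured TCP pose, the force and the opening at its end, in the units of the state.
- readout.get_state(): the state, without advancing time (a new reading comes with each control period).
- snapshot(name): name is "side" or "top" or "wrist"; returns the picture (400x640x3 uint8, blue, green, red); there is no depth.
- calibration(name): a dict with "fx", "fy", "cx", "cy" (pixels), "k1" (the pictures are not rectified: a ray, as slopes to the right and down, at radius r is drawn at 1 + k1 r^2 times it, then the intrinsics apply), "T" (4x4, takes a point from camera to world coordinates); the wrist camera has in their place "mount" (4x4, takes a point from camera to tool coordinates, whose origin is the TCP and whose axes are the flange's). Camera axes: x right, y up, looking along -z (the intrinsics and any distortion apply to the point x, -y, -z); pixel columns grow to the right and rows downward; lengths in m; the calibration is good to about 2 mm. A picture is of the moment at which its call begins: read the wrist's pose just before it. calibration takes no time and is no camera call.
- r.finish_job(): hands the job in, once; it reports no verdict.
Trained networks look in the newest picture that a camera, given by its name, has taken for a name from the list of things; names that differ only in an ending like _2 or _b are one class to them, and where a whole thing is asked for, a point or a joint stands for the part that bears it (a point fixed in the world has none). Each returns a list of dicts, best first, with "score" (0 to 1); they miss things now and then, are a little off and sometimes report something else, mostly with a low value. They report only what shows in the picture. A call takes as long as a camera call.
- look_for(camera, name): "point" ([x, y, z] in m, in world coordinates, good to about 4 mm: the middle of the surface that is visible of it).
- place_of(camera, name): "point" ([x, y, z] in m, in world coordinates, good to about 4 mm: a listed point, or the origin of a listed thing).
The state is a dict: "time_s": time; "joint_positions": joint angles; "joint_velocities": joint speeds; "joint_efforts": joint torques, N m; "tool_pos": TCP position; "eef_rot": TCP orientation; "force": force on the tool from outside, world axes, zero at the start; "torque": the same for the moment, N m; "width": opening from 0.0 (shut) to 1.0 (fully open).
Only numpy, scipy, OpenCV 4.12 (cv2) and the standard library are available. Lean on these libraries where they do the work, as an engineer would, in place of code of your own. Each camera call takes 0.05 s, during which the arm holds its last target.

## Working session

There is one attempt and no reset: what is moved stays moved. The work goes in short steps, Python scripts to look and compute and a tool call to move; the robot and the scene stay as the last step left them, time stands still between calls to the robot, and variables do not carry over. Pictures are saved under pics/ and viewed, and the job is handed in when it is done.

Besides the shell and the picture viewer there is one more tool, called as name([rows], argument=value, ...), one row to a line, values as JSON. arm_command: Moves the arm, as the interface text tells. Its arguments: {"type":"object","properties":{"moves":{"type":"array"},"force":{"type":"number"}},"required":["moves"]}

```bash
mkdir -p pics; ls; python3 - <<'E'
from plant import readout, snapshot, calibration, look_for, place_of
import cv2, numpy as np
s=readout.get_state(); print({k:np.round(v,3).tolist() for k,v in s.items()})
for c in ["side","top"]:
    im=snapshot(c); cv2.imwrite(f"pics/{c}0.png",im)
    print(c,calibration(c))
    for n in ["dryer","tube_spent_mid","tube_good","tray","paddle_grip","lid_hinge","paddle_pivot"]:
        print(c,n,[(np.round(d["point"],3).tolist(),round(d["score"],2)) for d in place_of(c,n)[:2]])
print(calibration("wrist"))
E
```

```text
pics
{'time_s': 0.0, 'joint_positions': [-1.416, 0.359, 1.511, -0.0, 1.273, -0.115], 'joint_velocities': [0.001, -0.001, -0.0, 0.001, 0.001, -0.002], 'joint_efforts': [0.002, -51.537, -27.072, 0.068, 0.035, -0.0], 'tool_pos': [0.16, -0.578, 0.302], 'eef_rot': [0.991, 0.135, -0.0, -0.001], 'force': [-0.591, 0.336, -0.037], 'torque': [0.008, 0.054, 0.027], 'width': 0.996}
side {'fx': 370.6362184244829, 'fy': 370.6362184244829, 'cx': 321.14579838342735, 'cy': 205.39657081465413, 'k1': -0.03024853236172388, 'T': array([[ 0.9903305 ,  0.04981953, -0.12947402,  0.35787899],
       [-0.1369206 ,  0.50117867, -0.85444291, -1.20909622],
       [ 0.02232167,  0.86390854,  0.50315384,  0.77157721],
       [ 0.        ,  0.        ,  0.        ,  1.        ]])}
side dryer [([0.579, 0.129, -0.002], 0.8)]
side tube_spent_mid [([0.712, -0.354, -0.004], 0.33)]
side tube_good []
side tray [([0.482, -0.293, 0.001], 0.8)]
side paddle_grip [([0.46, 0.099, 0.13], 0.47)]
side lid_hinge [([0.68, 0.15, 0.114], 0.92)]
side paddle_pivot [([0.505, 0.108, 0.125], 0.4)]
top {'fx': 383.7614767948018, 'fy': 383.76
[... 513 characters left out ...]
ood []
top tray [([0.48, -0.303, 0.001], 0.57), ([0.796, -0.17, 0.003], 0.41)]
top paddle_grip [([0.462, 0.101, 0.128], 0.68)]
top lid_hinge [([0.674, 0.155, 0.11], 0.85)]
top paddle_pivot [([0.508, 0.109, 0.13], 0.52)]
{'fx': 335.12043041018177, 'fy': 335.12043041018177, 'cx': 319.0017409751692, 'cy': 199.656126796642, 'k1': -0.06975895562615239, 'mount': array([[-1.04907726e-04,  9.61837619e-01,  2.73620874e-01,
         7.40439876e-02],
       [ 9.99999577e-01,  3.51062973e-04, -8.50658391e-04,
        -3.15111364e-04],
       [-9.14253399e-04,  2.73620669e-01, -9.61837249e-01,
        -8.07324133e-02],
       [ 0.00000000e+00,  0.00000000e+00,  0.00000000e+00,
         1.00000000e+00]])}
```

View pics/side0.png

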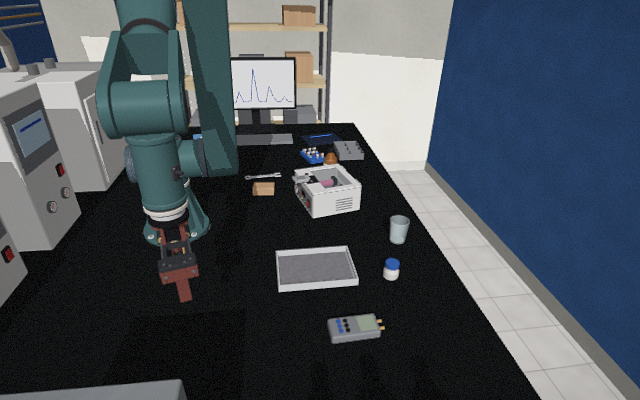

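View pics/top0.png

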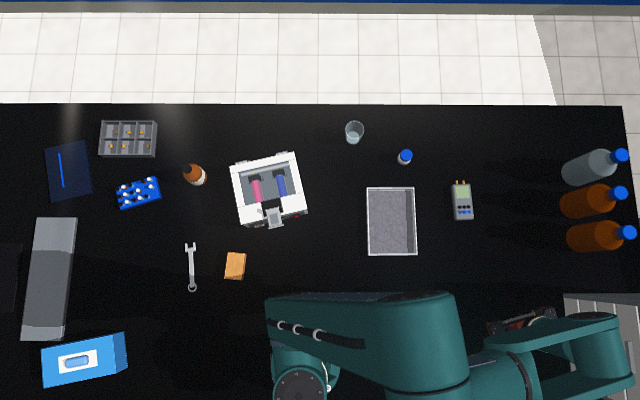

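arm_command([
  [[39,-23,0,0.01,100],[39,-23,0,0.01,100],[39,-23,0,0.01,100],[39,-23,0,0,100],[39,-23,0,0,100],[39,-23,0,0,100],[39,-23,0,0,100],[39,-23,0,0,100]],
], force=30)

```text
time_s: 1.6
tool_pos: [0.4185, -0.3221, 0.3029]
eef_rot: [0.993, 0.12, 0.0, 0.0]
force: [0.4, -0.7, -0.3]
width: 0.998
```

arm_command([
  [[37,-23,0,0,100],[37,-23,0,0,100],[27,-35,0,0,100],[9,-45,0,0,100],[9,-45,0,0,100],[9,-45,0,0,100],[6,-45,0,0,100],[5,-45,0,0,100]],
])

```text
time_s: 2.4
tool_pos: [0.4795, 0.0085, 0.3029]
eef_rot: [0.993, 0.12, 0.0, -0.0]
force: [1.1, 1.0, 0.1]
width: 1.002
```

```bash
cat > h.py <<'E'
from plant import readout, snapshot, calibration, look_for, place_of, r
import cv2, numpy as np
from scipy.spatial.transform import Rotation as R
def st():
    s=readout.get_state(); return s
def yaw(s):
    x=R.from_quat(s["eef_rot"]).as_matrix()[:,0]; return np.arctan2(x[1],x[0])
def totool(s,target):  # mm in tool axes
    return 1000*R.from_quat(s["eef_rot"]).as_matrix().T@(np.array(target)-np.array(s["tool_pos"]))
def proj(cam,P,s=None):
    c=calibration(cam)
    if cam=="wrist":
        T=np.eye(4);T[:3,:3]=R.from_quat(s["eef_rot"]).as_matrix();T[:3,3]=s["tool_pos"];T=T@c["mount"]
    else: T=c["T"]
    p=np.linalg.inv(T)@np.append(P,1); u=np.array([p[0],-p[1]])/-p[2]
    u=u*(1+c["k1"]*u@u)
    return u*[c["fx"],c["fy"]]+[c["cx"],c["cy"]]
def see(cam,name,things):
    s=st(); im=snapshot(cam); cv2.imwrite(f"pics/{name}.png",im)
    print("t",s["time_s"],"pos",np.round(s["tool_pos"],4),"yaw",round(yaw(s),4),"w",s["width"],"F",np.round(s["force"],1))
    for n in things:
        print(cam,n,[(np.round(d["point"],4).tolist(),round(d["score"],2)) for d in place_of(cam,n)[:2]])
    return s,im
E
python3 - <<'E'
from h import *
see("wrist","w1",["paddle_grip","paddle_pivot","lid_hinge","dryer","tube_spent_mid","tube_good"])
see("top","t1",["paddle_grip","paddle_pivot","lid_hinge","tray"])
E
```

```text
t 2.4 pos [0.4795 0.0085 0.3029] yaw 0.2397 w 1.0016390130898107 F [1.1 1.  0.1]
wrist paddle_grip [([0.459, 0.0998, 0.129], 0.66)]
wrist paddle_pivot [([0.5014, 0.1045, 0.1307], 0.89)]
wrist lid_hinge []
wrist dryer [([0.5779, 0.1252, 0.003], 0.6)]
wrist tube_spent_mid []
wrist tube_good []
t 2.75 pos [0.4802 0.0055 0.3028] yaw 0.2385 w 0.9991911043479069 F [-0.3  0.5 -1. ]
top paddle_grip [([0.4618, 0.098, 0.1298], 0.62), ([0.5486, -0.5552, 0.0025], 0.16)]
top paddle_pivot [([0.7107, -0.3538, -0.0018], 0.5)]
top lid_hinge [([0.6736, 0.1524, 0.1121], 0.93)]
top tray [([0.4802, -0.298, 0.0031], 0.9)]
```

View pics/w1.png

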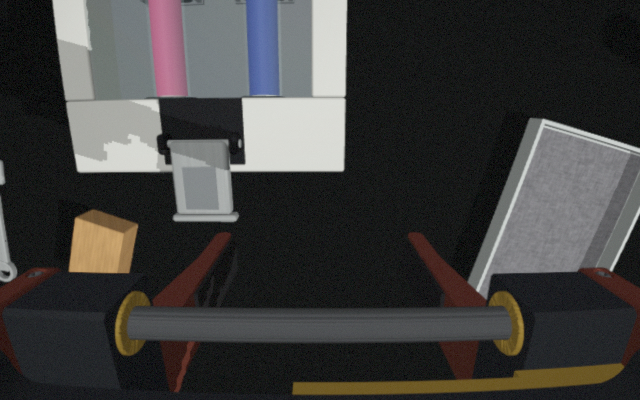

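```bash
cat >> h.py <<'E'
def unproj(cam,px,z,s=None):
    c=calibration(cam)
    if cam=="wrist":
        T=np.eye(4);T[:3,:3]=R.from_quat(s["eef_rot"]).as_matrix();T[:3,3]=s["tool_pos"];T=T@c["mount"]
    else: T=c["T"]
    d=(np.array(px,float)-[c["cx"],c["cy"]])/[c["fx"],c["fy"]]
    u=d.copy()
    for _ in range(20): u=d/(1+c["k1"]*u@u)
    v=T[:3,:3]@np.array([u[0],-u[1],-1]); o=T[:3,3]
    return o+v*(z-o[2])/v[2]
E
python3 - <<'E'
from h import *
s=dict(st()); s["tool_pos"]=[.4795,.0085,.3029]; 
q=s["eef_rot"]
for n,p,z in [("lipL",(174,216),.132),("lipR",(238.5,216),.132),("lipend",(206,221),.1285),("edgeL",(79,171),.1185),("edgeR",(345,170),.1185)]:
    print(n,np.round(unproj("wrist",p,z,s),4))
e=(unproj("wrist",(79,171),.1185,s)+unproj("wrist",(345,170),.1185,s))/2
d=unproj("wrist",(79,171),.1185,s)-unproj("wrist",(345,170),.1185,s)
print(np.linalg.norm(d),"yaw",np.arctan2(-d[0],d[1]))
a=np.arctan2(-d[0],d[1]);ex=np.array([np.cos(a),np.sin(a)])
print("grip from edge",e[:2]-.02*ex)
lip=(unproj("wrist",(174,216),.132,s)+unproj("wrist",(238.5,216),.132,s))/2
print("from lip",lip[:2]+.015*ex)
s=st()
print("to (0.460,0.0995,.1895):",totool(s,[.4600,.0993,.1895]))
E
```

```text
lipL [0.4412 0.119  0.132 ]
lipR [0.4537 0.0682 0.132 ]
lipend [0.4417 0.0939 0.1285]
edgeL [0.4551 0.2087 0.1185]
edgeR [ 0.5071 -0.0062  0.1185]
0.22116711530809588 yaw 0.23737071380515037
grip from edge [0.46167351 0.096559  ]
from lip [0.46201071 0.0971067 ]
to (0.460,0.0995,.1895): [  2.73653808 -95.53571787 113.12588996]
```

arm_command([
  [[3,-30,0,0,100],[0,-32,0,0,100],[0,-32,15,0,100],[0,0,20,0,100],[0,0,15,0,100],[0,0,10,0,100],[0,0,0,0,100],[0,0,0,0,100]],
])

```text
time_s: 3.8
tool_pos: [0.4606, 0.0984, 0.2429]
eef_rot: [0.993, 0.119, 0.0, -0.0]
force: [-0.8, -0.3, -0.5]
width: 1.0
```

```bash
python3 - <<'E'
from h import *
s,_=see("wrist","w2",["paddle_grip","paddle_pivot","dryer"])
print(totool(s,[.461,.098,.1895]))
E
```

```text
t 3.8 pos [0.4606 0.0984 0.2429] yaw 0.239 w 0.9997635713956381 F [-0.8 -0.3 -0.5]
wrist paddle_grip [([0.4608, 0.101, 0.1264], 0.88), ([0.5798, 0.1281, 0.004], 0.26)]
wrist paddle_pivot [([0.5001, 0.1086, 0.1318], 0.96)]
wrist dryer [([0.5812, 0.1242, 0.0013], 0.58)]
[ 0.24895422  0.49578706 53.40323308]
```

View pics/w2.png

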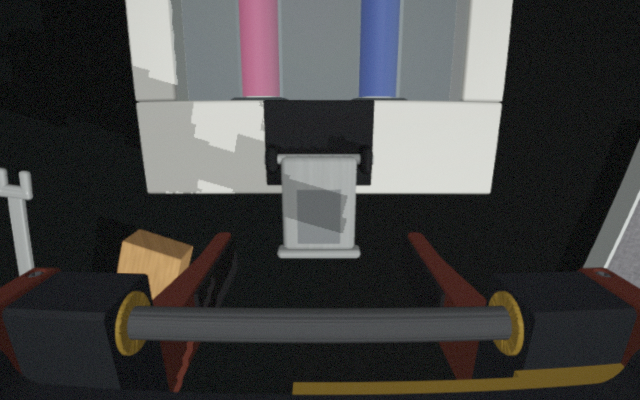

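```bash
python3 - <<'E'
from h import *
s=st()
for p,z in [((318,193),.1185),((319,247),.1345),((319,258),.1285),((319,248),.132)]:
    print(p,totool(s,unproj("wrist",p,z,s)))
E
```

```text
(318, 193) [ 19.92268457  -0.74127711 124.9323462 ]
(319, 247) [-10.11669748  -0.12439769 108.88743101]
(319, 258) [-20.42125304  -0.12009269 114.87200837]
(319, 248) [-11.90116695  -0.1223366  111.38476206]
```

arm_command([
  [[0,0,20,0,100],[0,0,20,0,100],[0,0,13,0,100],[0,0,0,0,100],[0,0,0,0,45],[0,0,0,0,45],[0,0,0,0,45],[0,0,0,0,45]],
], force=30)

```text
time_s: 4.8
tool_pos: [0.4607, 0.0988, 0.1903]
eef_rot: [0.993, 0.12, 0.001, -0.0]
force: [0.1, -0.1, 0.3]
width: 0.671
```

```bash
python3 - <<'E'
from h import *
see("wrist","w3",[]); see("side","s3",[])
E
```

```text
t 4.8 pos [0.4607 0.0988 0.1903] yaw 0.2398 w 0.6706250919745281 F [ 0.1 -0.1  0.3]
t 4.85 pos [0.4606 0.0988 0.1902] yaw 0.2398 w 0.6287367445661561 F [0.4 0.3 0.9]
```

View pics/w3.png

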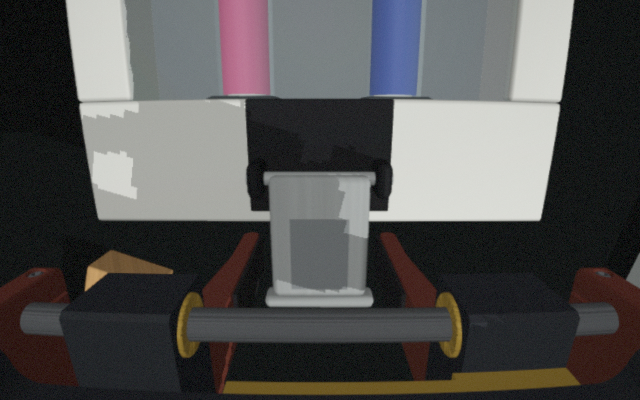

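```bash
cat > path.py <<'E'
import numpy as np
def g(phi,th):
    F=178+44*np.cos(th);N=16.5+44*np.sin(th)
    return np.array([-F*np.cos(phi)+N*np.sin(phi),F*np.sin(phi)+N*np.cos(phi)])
pts=[(0,t) for t in (0.12,.25,.37,.49,.6,.7,.75,.75)]
for p in np.arange(1,29)*0.06: pts.append((p,.75 if p<.3 else max(.75-(p-.3)*.5,.5)))
prev=np.round(g(0,0));acc=g(0,0).copy()
for i,(p,t) in enumerate(pts):
    d=np.round(g(p,t)-acc); acc=acc+d
    if i%8==0: print()
    print("[%d,0,%d]"%(d[0],-d[1]),"phi %.2f th %.2f"%(p,t))
E
python3 path.py
```

```text
[0,0,-5] phi 0.00 th 0.12
[1,0,-6] phi 0.00 th 0.25
[2,0,-5] phi 0.00 th 0.37
[2,0,-5] phi 0.00 th 0.49
[3,0,-4] phi 0.00 th 0.60
[2,0,-3] phi 0.00 th 0.70
[2,0,-2] phi 0.00 th 0.75
[0,0,0] phi 0.00 th 0.75

[3,0,-13] phi 0.06 th 0.75
[4,0,-12] phi 0.12 th 0.75
[5,0,-12] phi 0.18 th 0.75
[5,0,-12] phi 0.24 th 0.75
[6,0,-11] phi 0.30 th 0.75
[5,0,-10] phi 0.36 th 0.72
[7,0,-11] phi 0.42 th 0.69
[6,0,-9] phi 0.48 th 0.66

[8,0,-10] phi 0.54 th 0.63
[7,0,-9] phi 0.60 th 0.60
[9,0,-8] phi 0.66 th 0.57
[9,0,-8] phi 0.72 th 0.54
[9,0,-8] phi 0.78 th 0.51
[10,0,-7] phi 0.84 th 0.50
[12,0,-7] phi 0.90 th 0.50
[12,0,-6] phi 0.96 th 0.50

[12,0,-5] phi 1.02 th 0.50
[12,0,-4] phi 1.08 th 0.50
[13,0,-4] phi 1.14 th 0.50
[13,0,-3] phi 1.20 th 0.50
[13,0,-2] phi 1.26 th 0.50
[13,0,-2] phi 1.32 th 0.50
[13,0,0] phi 1.38 th 0.50
[13,0,0] phi 1.44 th 0.50

[13,0,1] phi 1.50 th 0.50
[13,0,1] phi 1.56 th 0.50
[13,0,3] phi 1.62 th 0.50
[13,0,3] phi 1.68 th 0.50
```

arm_command([
  [[0,0,0,0,45],[0,0,0,0,45],[0,0,0,0,45],[0,0,0,0,45],[0,0,0,0,45],[0,0,0,0,45],[0,0,0,0,45],[0,0,0,0,45]],
], force=30)

```text
time_s: 5.7
tool_pos: [0.4604, 0.0988, 0.1898]
eef_rot: [0.993, 0.12, 0.0, -0.0]
force: [-0.4, -1.0, 4.4]
width: 0.499
```

arm_command([
  [[0,0,-5,0,40],[1,0,-6,0,40],[2,0,-5,0,40],[2,0,-5,0,40],[3,0,-4,0,40],[2,0,-3,0,40],[2,0,-2,0,40],[0,0,0,0,40]],
], force=30)

```text
time_s: 6.5
tool_pos: [0.4701, 0.1012, 0.2191]
eef_rot: [0.993, 0.12, -0.002, 0.0]
force: [-1.9, -4.9, -14.8]
width: 0.5
```

```bash
python3 - <<'E'
from h import *
see("wrist","w4",[]); see("side","s4",[])
E
```

```text
t 6.5 pos [0.4701 0.1012 0.2191] yaw 0.2401 w 0.500052862351978 F [ -1.9  -4.9 -14.8]
t 6.55 pos [0.4701 0.1012 0.2191] yaw 0.2401 w 0.49999046501383987 F [ -1.9  -4.4 -16.1]
```

View pics/w4.png

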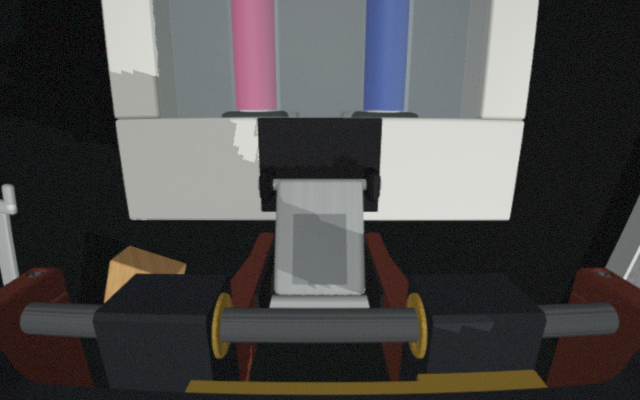

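```bash
python3 - <<'E'
from h import *
s=dict(st())
def f(pos,l,r,row):
    s["tool_pos"]=pos
    for z in (.1155,.1185,.1215,.1245,.128,.132):
        a=unproj("wrist",(l,row),z,s);b=unproj("wrist",(r,row),z,s)
        print(z,round(np.linalg.norm(a-b)*1000,1),np.round(((a+b)/2-[.461,.098,0])[:2],4))
f([.4606,.0984,.2429],147,491,192); f([.4606,.0988,.1903],98,541,219.5); f([.4701,.1012,.2191],128.5,511,219)
E
```

```text
0.1155 224.9 [0.0186 0.0051]
0.1185 221.6 [0.0193 0.0053]
0.1215 218.4 [0.0201 0.0055]
0.1245 215.1 [0.0209 0.0057]
0.128 211.3 [0.0218 0.0059]
0.132 207.0 [0.0228 0.0062]
0.1155 224.8 [0.0181 0.0052]
0.1185 220.5 [0.0192 0.0054]
0.1215 216.1 [0.0202 0.0057]
0.1245 211.8 [0.0212 0.0059]
0.128 206.7 [0.0225 0.0063]
0.132 200.9 [0.0238 0.0066]
0.1155 227.9 [0.0181 0.005 ]
0.1185 224.2 [0.0192 0.0053]
0.1215 220.5 [0.0202 0.0055]
0.1245 216.8 [0.0212 0.0058]
0.128 212.4 [0.0224 0.0061]
0.132 207.5 [0.0238 0.0065]
```

View pics/s4.png

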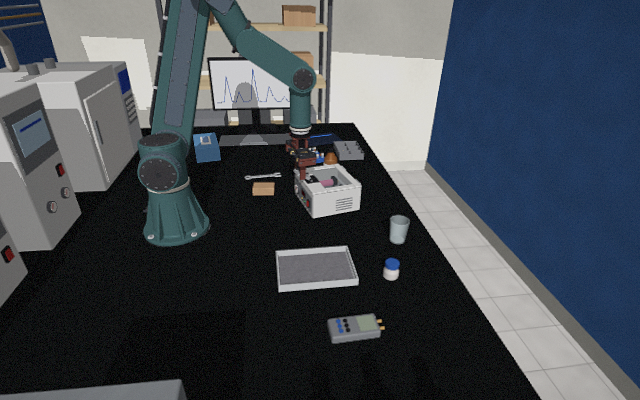

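arm_command([
  [[2,0,-1,0,40],[1,0,-1,0,40],[2,0,-5,0,40],[1,0,-6,0,40],[2,0,-6,0,40],[2,0,-6,0,40],[0,0,0,0,40],[0,0,0,0,40]],
], force=30)

```text
time_s: 7.4
tool_pos: [0.4793, 0.1034, 0.2457]
eef_rot: [0.993, 0.12, -0.002, 0.0]
force: [-9.5, -6.5, 1.7]
width: 0.5
```

```bash
python3 - <<'E'
from h import *
see("wrist","w5",[]); 
E
```

```text
t 7.4 pos [0.4793 0.1034 0.2457] yaw 0.2403 w 0.5000379725127967 F [-9.5 -6.5  1.7]
```

View pics/w5.png

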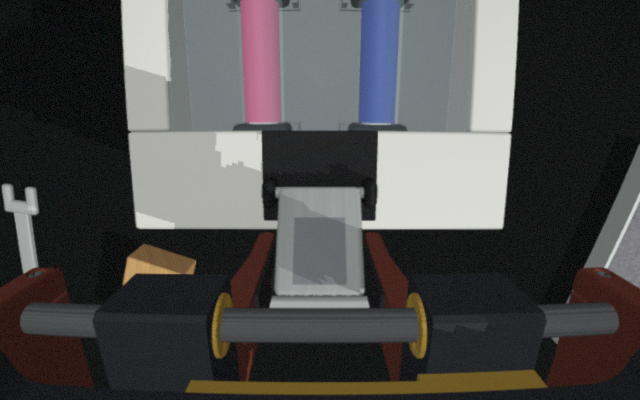

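arm_command([
  [[5,0,-12,0,40],[5,0,-12,0,40],[6,0,-11,0,40],[5,0,-10,0,40],[7,0,-11,0,40],[6,0,-9,0,40],[0,0,0,0,40],[0,0,0,0,40]],
], force=30)

```text
time_s: 8.25
tool_pos: [0.5079, 0.1105, 0.3113]
eef_rot: [0.993, 0.12, -0.007, 0.001]
force: [-25.6, -11.2, 17.1]
width: 0.499
```

```bash
cat >> h.py <<'E'
from scipy.optimize import fsolve
from path import g
def lid(s):
    p=np.array(s["tool_pos"])-[.4607,.0988,.1903]; a=.239
    gx=-222+1000*(p[0]*np.cos(a)+p[1]*np.sin(a)); gz=16.5+1000*p[2]
    return fsolve(lambda v:g(*v)-[gx,gz],[np.arctan2(gz,-gx)-.2,.5])
E
sed -i 's/^pts=/if __name__=="__main__":\n  pass\npts=/' path.py; python3 - <<'E'
from h import *
s,_=see("wrist","w6",["lid_hinge","paddle_pivot"]); print(lid(s))
see("side","s6",["paddle_pivot","paddle_grip"])
E
```

```text
[0,0,-5] phi 0.00 th 0.12
[1,0,-6] phi 0.00 th 0.25
[2,0,-5] phi 0.00 th 0.37
[2,0,-5] phi 0.00 th 0.49
[3,0,-4] phi 0.00 th 0.60
[2,0,-3] phi 0.00 th 0.70
[2,0,-2] phi 0.00 th 0.75
[0,0,0] phi 0.00 th 0.75

[3,0,-13] phi 0.06 th 0.75
[4,0,-12] phi 0.12 th 0.75
[5,0,-12] phi 0.18 th 0.75
[5,0,-12] phi 0.24 th 0.75
[6,0,-11] phi 0.30 th 0.75
[5,0,-10] phi 0.36 th 0.72
[7,0,-11] phi 0.42 th 0.69
[6,0,-9] phi 0.48 th 0.66

[8,0,-10] phi 0.54 th 0.63
[7,0,-9] phi 0.60 th 0.60
[9,0,-8] phi 0.66 th 0.57
[9,0,-8] phi 0.72 th 0.54
[9,0,-8] phi 0.78 th 0.51
[10,0,-7] phi 0.84 th 0.50
[12,0,-7] phi 0.90 th 0.50
[12,0,-6] phi 0.96 th 0.50

[12,0,-5] phi 1.02 th 0.50
[12,0,-4] phi 1.08 th 0.50
[13,0,-4] phi 1.14 th 0.50
[13,0,-3] phi 1.20 th 0.50
[13,0,-2] phi 1.26 th 0.50
[13,0,-2] phi 1.32 th 0.50
[13,0,0] phi 1.38 th 0.50
[13,0,0] phi 1.44 th 0.50

[13,0,1] phi 1.50 th 0.50
[13,0,1] phi 1.56 th 0.50
[13,0,3] phi 1.62 th 0.50
[13,0,3] phi 1.68 th 0.50
t 8.25 pos [0.5079 0.1105 0.3113] yaw 0.2406 w 0.49879572396684596 F [-25.6 -11.2  17.1]
wrist lid_hinge []
wrist paddle_pivot [([0.5313, 0.1147, 0.2149], 0.71)]
[0.52089067 0.38379651]
t 8.4 pos [0.5079 0.1104 0.3113] yaw 0.2405 w 0.49856981264051126 F [-25.1 -11.4  17.7]
side paddle_pivot [([0.5356, 0.1172, 0.216], 0.54), ([0.5807, 0.126, 0.0006], 0.31)]
side paddle_grip [([0.711, -0.3515, -0.0036], 0.6), ([0.4999, 0.109, 0.2423], 0.51)]
```

View pics/w6.png

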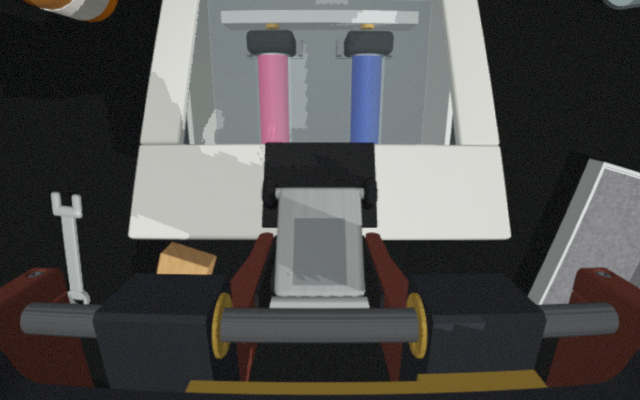

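```bash
python3 - <<'E'
import numpy as np
acc=np.array([-166-5,137.5+4]); b0=np.arctan2(acc[1],-acc[0]);print(b0,np.hypot(*acc))
for i,b in enumerate(np.arange(b0+.06,1.80,.06)):
    t=222.3*np.array([-np.cos(b),np.sin(b)]); d=np.round(t-acc); acc+=d
    print("[%d,0,%d]"%(d[0],-d[1]),round(b,2))
E
```

```text
0.6912770843649853 221.95326084561137
[9,0,-10] 0.75
[9,0,-10] 0.81
[10,0,-9] 0.87
[10,0,-8] 0.93
[11,0,-8] 0.99
[12,0,-6] 1.05
[11,0,-7] 1.11
[13,0,-5] 1.17
[12,0,-5] 1.23
[13,0,-4] 1.29
[13,0,-3] 1.35
[13,0,-3] 1.41
[13,0,-2] 1.47
[13,0,-1] 1.53
[14,0,0] 1.59
[13,0,1] 1.65
[13,0,1] 1.71
[13,0,3] 1.77
```

arm_command([
  [[0,0,0,0,40],[-2,0,-2,0,40],[-3,0,-2,0,40],[0,0,0,0,40],[4,0,-6,0,40],[4,0,-5,0,40],[0,0,0,0,40],[0,0,0,0,40]],
], force=15)

```text
time_s: 9.35
tool_pos: [0.519, 0.113, 0.3259]
eef_rot: [0.993, 0.12, 0.002, -0.0]
force: [2.7, -2.0, -1.6]
width: 0.499
```

```bash
python3 - <<'E' | tail -4
from h import *
s,_=see("wrist","w7",["paddle_pivot"]); print(lid(s))
E
```

```text
[13,0,3] phi 1.68 th 0.50
t 9.35 pos [0.519  0.113  0.3259] yaw 0.2399 w 0.49879113934291164 F [ 2.7 -2.  -1.6]
wrist paddle_pivot [([0.5402, 0.1161, 0.2309], 0.8), ([0.4816, -0.2994, -0.0021], 0.16)]
[0.62616422 0.27109043]
```

View pics/w7.png

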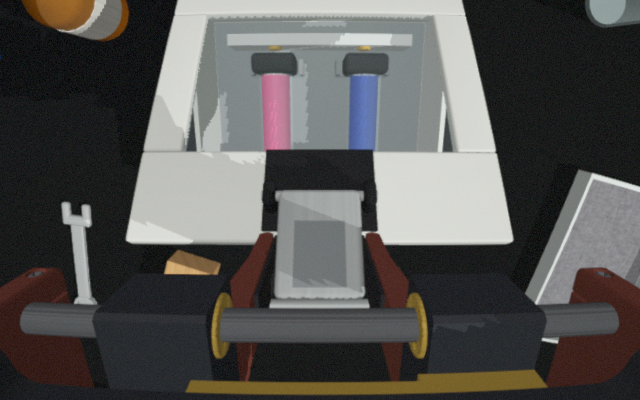

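arm_command([
  [[10,0,-9,0,40],[10,0,-9,0,40],[10,0,-8,0,40],[11,0,-8,0,40],[12,0,-6,0,40],[11,0,-7,0,40],[13,0,-5,0,40],[0,0,0,0,40]],
], force=15)

```text
time_s: 10.25
tool_pos: [0.5918, 0.1308, 0.3779]
eef_rot: [0.993, 0.12, -0.001, 0.0]
force: [-4.1, -3.5, 7.7]
width: 0.497
```

```bash
python3 - <<'E' | tail -4
from h import *
s,_=see("wrist","w8",["paddle_pivot"]); print(lid(s))
see("side","s8",["paddle_pivot"])
E
```

```text
wrist paddle_pivot [([0.5999, 0.132, 0.2738], 0.59), ([0.6739, 0.1435, 0.114], 0.18)]
[1.03176872 0.31288382]
t 10.35 pos [0.5917 0.1308 0.3779] yaw 0.2399 w 0.4999078337313168 F [-3.7 -3.5  6.3]
side paddle_pivot [([0.6794, 0.1482, 0.115], 0.71), ([0.6034, 0.1322, 0.2732], 0.53)]
```

View pics/w8.png

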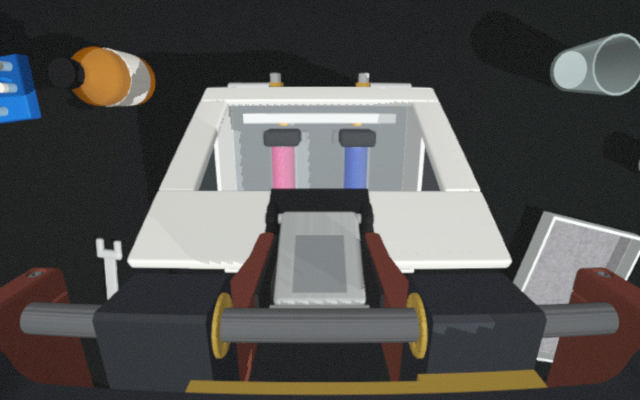

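View pics/s8.png

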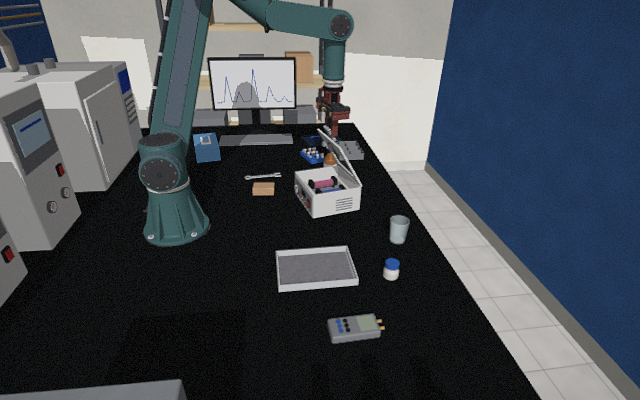

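arm_command([
  [[12,0,-5,0,40],[13,0,-4,0,40],[13,0,-3,0,40],[13,0,-3,0,40],[13,0,-2,0,40],[13,0,-1,0,40],[14,0,0,0,40],[0,0,0,0,40]],
], force=15)

```text
time_s: 11.25
tool_pos: [0.6819, 0.1527, 0.3966]
eef_rot: [0.993, 0.12, 0.001, 0.0]
force: [1.5, -0.9, 6.0]
width: 0.491
```

```bash
python3 - <<'E' | tail -5
from h import *
s,_=see("wrist","w9",["paddle_pivot"]); print(lid(s))
see("side","s9",["paddle_pivot"])
E
```

```text
t 11.25 pos [0.6819 0.1527 0.3966] yaw 0.2398 w 0.4910281641146662 F [ 1.5 -0.9  6. ]
wrist paddle_pivot [([0.6666, 0.1475, 0.2904], 0.9)]
[1.50370222 0.09282333]
t 11.35 pos [0.6818 0.1527 0.3966] yaw 0.2399 w 0.49056882587728334 F [ 3.2 -1.7  4.2]
side paddle_pivot [([0.6703, 0.1475, 0.2913], 0.55)]h.py:39: RuntimeWarning: The iteration is not making good progress, as measured by the 
 improvement from the last ten iterations.
  return fsolve(lambda v:g(*v)-[gx,gz],[np.arctan2(gz,-gx)-.2,.5])
```

View pics/w9.png

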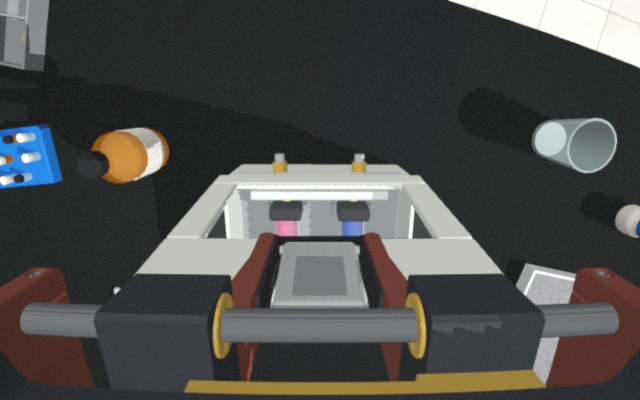

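View pics/s9.png

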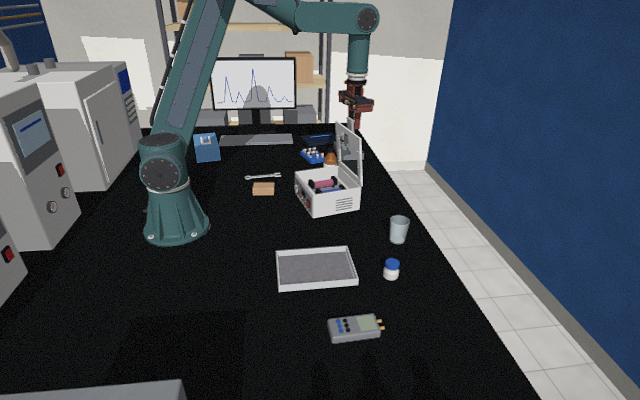

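arm_command([
  [[10,0,0,0,40],[10,0,1,0,40],[10,0,1,0,40],[10,0,2,0,40],[0,0,0,0,40],[0,0,0,0,40],[0,0,0,0,40],[0,0,0,0,40]],
], force=15)

```text
time_s: 12.25
tool_pos: [0.7193, 0.1622, 0.3907]
eef_rot: [0.993, 0.12, -0.0, -0.0]
force: [-0.1, 0.1, 0.3]
width: 0.398
```

```bash
python3 - <<'E' | tail -5
from h import *
s,_=see("wrist","w10",["paddle_pivot"]); print(lid(s))
see("side","s10",["paddle_pivot","lid_hinge"])
E
```

```text
wrist paddle_pivot [([0.6873, 0.1524, 0.2899], 0.6)]
[1.62366364 0.37788554]
t 12.35 pos [0.7194 0.1621 0.3908] yaw 0.2398 w 0.39663407025607383 F [-0.   0.4 -0.8]
side paddle_pivot [([0.6906, 0.1559, 0.292], 0.46)]
side lid_hinge [([0.682, 0.1466, 0.1157], 0.63)]
```

View pics/w10.png

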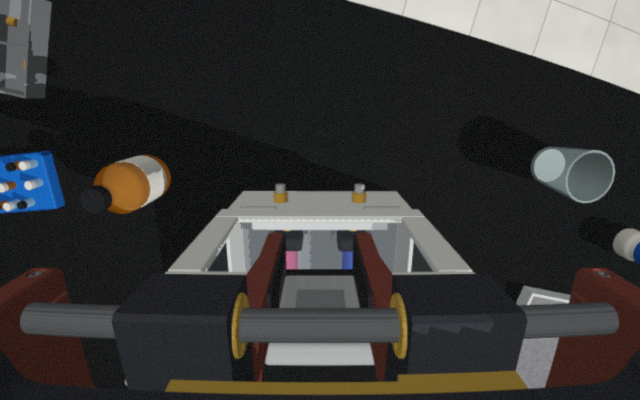

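```bash
python3 - <<'E'
import cv2
im=cv2.imread("pics/s10.png")[60:240,260:420]; cv2.imwrite("pics/s10c.png",cv2.resize(im,None,fx=3.3,fy=3.3,interpolation=2))
E
```

```text
(no output)
```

View pics/s10c.png

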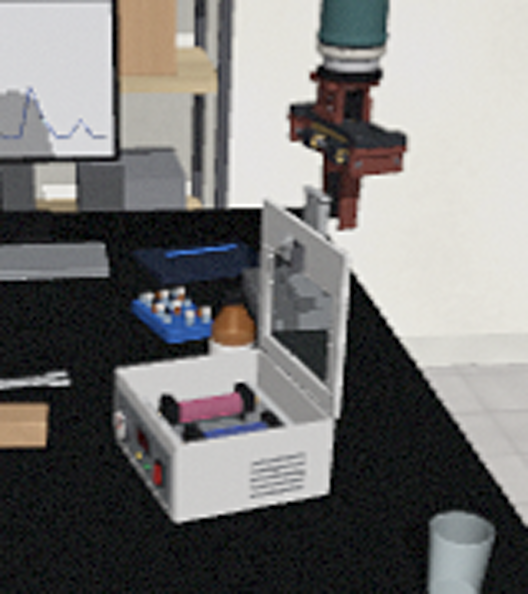

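```bash
python3 - <<'E' | tail -12
from h import *
a=.239; ex=np.array([np.cos(a),np.sin(a),0]);ey=np.array([-np.sin(a),np.cos(a),0])
H=np.array([.6767,.1506,.112])
def P(f,y,n,phi):
    return H+ex*(-f*np.cos(phi)+n*np.sin(phi))+ey*y+np.array([0,0,1])*(f*np.sin(phi)+n*np.cos(phi))
for phi in (1.35,1.4,1.45,1.5,1.55,1.6,1.65):
    o=[]
    for f,y,n in [(.202,-.112,.0065),(.202,-.112,-.0015),(.202,.112,-.0015),(0,-.112,.0065),(.222,0,.0165)]:
        o.append(np.round(proj("side",P(f,y,n,phi)),1).tolist())
    print(phi,o)
E
```

```text
[13,0,1] phi 1.50 th 0.50
[13,0,1] phi 1.56 th 0.50
[13,0,3] phi 1.62 th 0.50
[13,0,3] phi 1.68 th 0.50
1.35 [[355.9, 138.9], [353.9, 139.6], [329.9, 121.3], [362.6, 185.8], [344.6, 123.6]]
1.4 [[358.4, 138.2], [356.4, 138.8], [332.1, 120.6], [362.6, 185.9], [347.2, 123.0]]
1.45 [[360.9, 137.6], [358.9, 138.1], [334.4, 120.0], [362.6, 185.9], [349.9, 122.5]]
1.5 [[363.4, 137.1], [361.5, 137.5], [336.6, 119.6], [362.6, 186.0], [352.5, 122.2]]
1.55 [[365.9, 136.8], [364.0, 137.1], [338.9, 119.2], [362.6, 186.1], [355.1, 122.0]]
1.6 [[368.4, 136.6], [366.4, 136.8], [341.1, 119.0], [362.6, 186.1], [357.6, 122.0]]
1.65 [[370.8, 136.5], [368.9, 136.6], [343.3, 118.9], [362.6, 186.2], [360.2, 122.1]]
```

arm_command([
  [[0,0,-15,0,40],[0,0,-20,0,40],[0,0,-20,0,40],[0,0,-21,0,60],[0,0,0,0,80],[-35,-10,0,0,80],[-36,-10,0,0,80],[-36,-10,0,0,80]],
], force=9)

```text
time_s: 13.3
tool_pos: [0.6071, 0.1658, 0.4649]
eef_rot: [0.993, 0.119, -0.001, -0.0]
force: [-0.5, -0.7, -0.4]
width: 0.788
```

arm_command([
  [[-37,-11,0,0,80],[0,0,30,0,80],[0,0,30,0,80],[0,0,30,0,80],[0,0,0,0,80],[0,0,0,0,80],[0,0,0,0,80],[0,0,0,0,80]],
], force=9)

```text
time_s: 14.1
tool_pos: [0.5709, 0.1679, 0.3784]
eef_rot: [0.993, 0.12, 0.001, -0.0]
force: [-0.9, 0.4, 0.1]
width: 0.802
```

```bash
python3 - <<'E' | tail -7
from h import *
s,_=see("wrist","w11",["tube_spent_mid","tube_good","dryer"]); print(totool(s,[.5697,.1677,.135]))
see("side","s11",["tube_spent_mid"])
see("top","t11",["tube_spent_mid"])
E
```

```text
wrist tube_good [([0.5882, 0.0902, 0.0493], 0.97)]
wrist dryer [([0.5786, 0.1248, 0.0041], 0.9)]
[-1.97097394e+00 -9.89417227e-02  2.43382391e+02]
t 14.3 pos [0.5703 0.1678 0.3775] yaw 0.2398 w 0.7977054836417747 F [-0.5  0.4  0.6]
side tube_spent_mid [([0.5683, 0.1749, 0.0676], 0.57), ([0.6921, 0.1555, 0.2892], 0.34)]
t 14.4 pos [0.5702 0.1678 0.3771] yaw 0.2398 w 0.7972860226701097 F [ 0.2 -0.2 -0.1]
top tube_spent_mid [([0.5721, 0.1646, 0.0695], 0.7)]
```

View pics/w11.png

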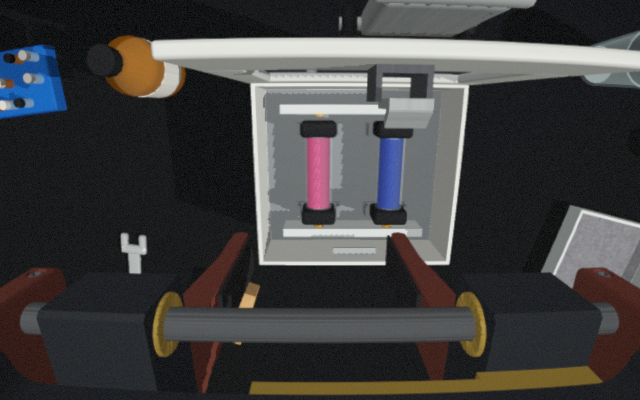

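View pics/s11.png

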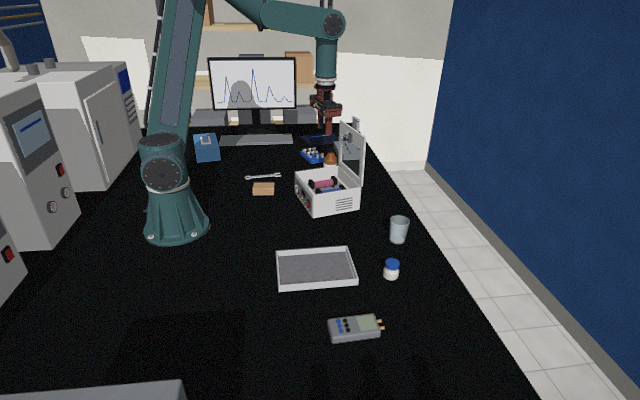

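```bash
python3 - <<'E' | tail -7
from h import *
s=dict(st()); s["tool_pos"]=[.5709,.1679,.3784]
for p,z in [((318.5,136.5),.08),((318.5,206),.08),((307,170),.07),((329.5,170),.07)]:
    print(p,np.round(totool(s,unproj("wrist",p,z,s)),1))
s=st(); print(s["tool_pos"],yaw(s)); print("proj",proj("wrist",[.5697,.1677,.07],s))
E
```

```text
[13,0,3] phi 1.68 th 0.50
(318.5, 136.5) [ 39.7  -0.5 298.4]
(318.5, 206) [-41.6  -0.5 298.4]
(307, 170) [-3.000e-01 -1.410e+01  3.084e+02]
(329.5, 170) [-3.000e-01  1.240e+01  3.084e+02]
[0.57005103 0.16782649 0.37681317] 0.23984324994505704
proj [319.01500792 170.33403141]
```

arm_command([
  [[0,0,30,0,80],[0,0,30,0,80],[0,0,30,0,80],[0,0,30,0,80],[0,0,30,0,80],[0,0,25,0,80],[0,0,15,0,80],[0,0,0,0,80]],
], force=9)

```text
time_s: 15.3
tool_pos: [0.5685, 0.1675, 0.1843]
eef_rot: [0.993, 0.12, -0.002, 0.0]
force: [0.6, 0.4, -0.3]
width: 0.801
```

```bash
python3 - <<'E' | tail -4
from h import *
s,_=see("wrist","w12",[]); print(totool(s,[.5697,.1677,.135]))
see("side","s12",[])
E
```

```text
[13,0,3] phi 1.68 th 0.50
t 15.3 pos [0.5685 0.1675 0.1843] yaw 0.2398 w 0.8006858655684941 F [ 0.6  0.4 -0.3]
[ 1.41087233  0.15099159 49.33774896]
t 15.35 pos [0.5694 0.1677 0.1858] yaw 0.2398 w 0.7986199354432236 F [-0.4  0.9  0.9]
```

View pics/w12.png

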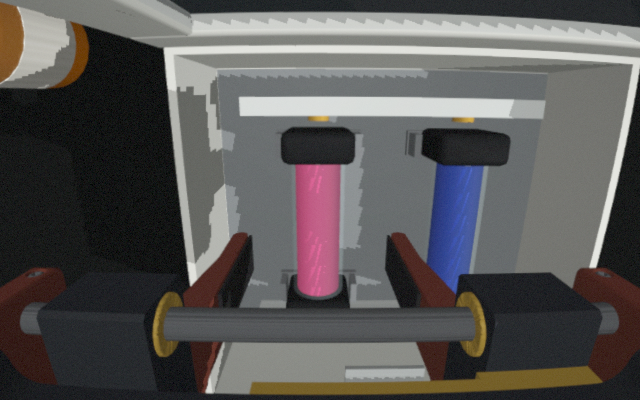

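View pics/s12.png

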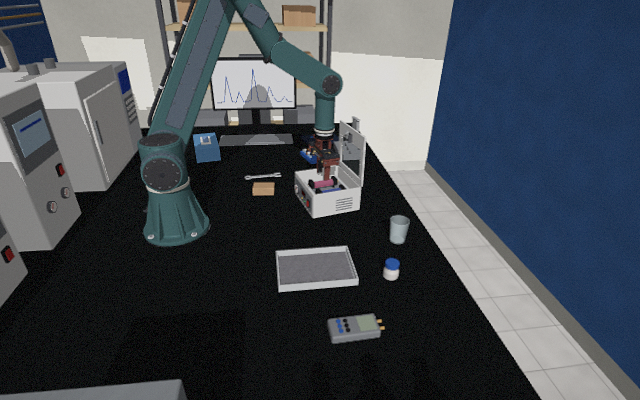

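arm_command([
  [[0,0,18,0,80],[0,0,18,0,80],[0,0,10,0,80],[0,0,5,0,80],[0,0,0,0,80],[0,0,0,0,60],[0,0,0,0,45],[0,0,0,0,40]],
], force=9)

```text
time_s: 16.2
tool_pos: [0.5704, 0.1679, 0.1363]
eef_rot: [0.993, 0.12, 0.001, -0.0]
force: [-0.1, 0.1, -0.2]
width: 0.567
```

arm_command([
  [[0,0,0,0,40],[0,0,0,0,38],[0,0,0,0,35],[0,0,0,0,32],[0,0,0,0,30],[0,0,0,0,30],[0,0,0,0,30],[0,0,0,0,30]],
], force=9)

```text
time_s: 17.0
tool_pos: [0.5701, 0.168, 0.1358]
eef_rot: [0.993, 0.12, 0.0, -0.0]
force: [-1.5, 1.2, 3.4]
width: 0.367
```

```bash
python3 - <<'E' | tail -2
from h import *
s,_=see("wrist","w13",[])
E
```

```text
[13,0,3] phi 1.68 th 0.50
t 17.0 pos [0.5701 0.168  0.1358] yaw 0.2398 w 0.3669779277830108 F [-1.5  1.2  3.4]
```

View pics/w13.png

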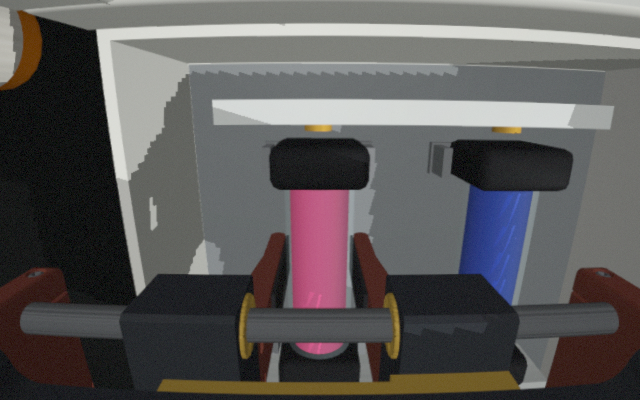

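arm_command([
  [[0,0,-5,0,30],[0,0,-10,0,30],[0,0,-15,0,30],[0,0,-20,0,30],[0,0,-20,0,30],[0,0,-20,0,30],[0,0,-20,0,30],[0,0,-15,0,30]],
], force=10)

```text
time_s: 17.85
tool_pos: [0.5703, 0.1676, 0.2626]
eef_rot: [0.993, 0.12, 0.001, 0.0]
force: [1.0, 0.6, -2.4]
width: 0.358
```

```bash
python3 - <<'E' | tail -6
from h import *
s,_=see("wrist","w14",[])
see("side","s14",["tube_spent_mid","tray"]);see("top","t14",["tray"])
E
```

```text
t 17.85 pos [0.5703 0.1676 0.2626] yaw 0.2398 w 0.3581264321585603 F [ 1.   0.6 -2.4]
t 17.9 pos [0.5714 0.1678 0.2648] yaw 0.2399 w 0.364487809771007 F [0.3 0.4 0.3]
side tube_spent_mid [([0.5683, 0.171, 0.1982], 0.61)]
side tray [([0.4784, -0.298, 0.0015], 0.73)]
t 18.05 pos [0.5699 0.1676 0.2608] yaw 0.2397 w 0.36075543642491503 F [-0.6 -0.3 -1.3]
top tray [([0.4797, -0.2994, -0.0014], 0.85)]
```

View pics/w14.png

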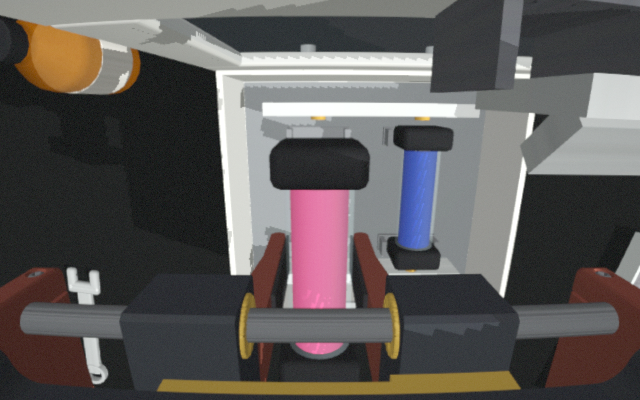

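View pics/t14.png

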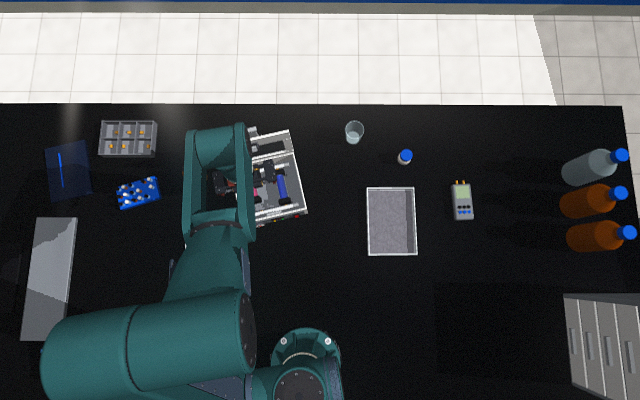

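arm_command([
  [[-15,0,0,0,30],[-25,0,0,0,30],[-25,0,0,0,30],[-15,10,0,0,30],[-8,25,0,0,30],[-10,35,0,0,30],[-10,37,0,0,30],[-10,37,0,0,30]],
], force=10)

```text
time_s: 18.95
tool_pos: [0.4888, -0.0012, 0.2598]
eef_rot: [0.993, 0.12, -0.001, -0.0]
force: [1.1, 0.5, -1.1]
width: 0.359
```

arm_command([
  [[-10,37,0,0,30],[-10,37,0,0,30],[-10,37,0,0,30],[-10,37,0,0,30],[-10,37,0,0,30],[-10,35,0,0,30],[-10,35,0,0,30],[-10,23,0,0,30]],
], force=10)

```text
time_s: 19.75
tool_pos: [0.4776, -0.2915, 0.2596]
eef_rot: [0.993, 0.119, -0.0, -0.0]
force: [0.7, -0.1, -1.9]
width: 0.363
```

```bash
python3 - <<'E' | tail -5
from h import *
s,_=see("wrist","w15",["tray"]); print(totool(s,[.48,-.299,.0905]))
see("side","s15",["tube_spent_mid"])
E
```

```text
t 19.75 pos [ 0.4776 -0.2915  0.2596] yaw 0.2387 w 0.362543178352949 F [ 0.7 -0.1 -1.9]
wrist tray []
[  0.72142154   7.97600993 169.06697937]
t 19.85 pos [ 0.4773 -0.2922  0.2596] yaw 0.2367 w 0.3596330135432014 F [-0.1 -0.3 -0.5]
side tube_spent_mid [([0.4756, -0.2895, 0.1923], 0.63)]
```

View pics/w15.png

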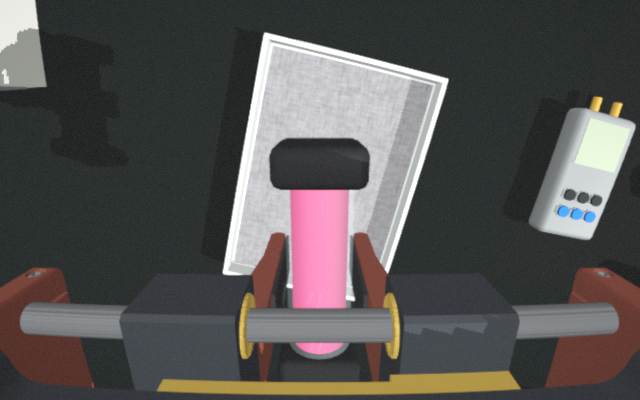

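View pics/s15.png

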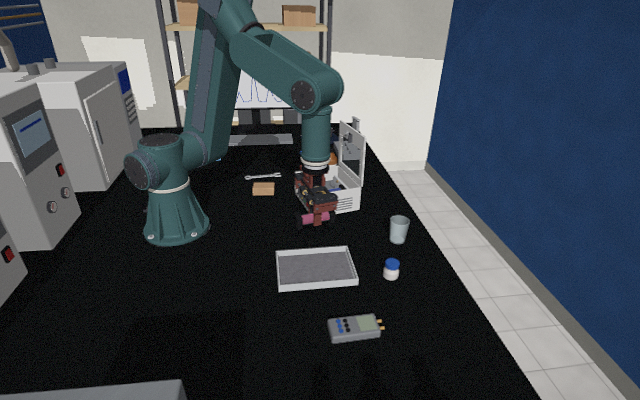

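```bash
python3 - <<'E' | tail -6
from h import *
s=dict(st()); s["tool_pos"]=[.4776,-.2915,.2596]
A,B,C=[unproj("wrist",p,.024,s) for p in [(265,35),(447,79),(224,273)]]
print(A,B,C,"centre",(B+C)/2, np.linalg.norm(A-B),np.linalg.norm(A-C),"yaw",np.arctan2(*(A-C)[[1,0]]))
E
```

```text
[13,0,1] phi 1.50 th 0.50
[13,0,1] phi 1.56 th 0.50
[13,0,3] phi 1.62 th 0.50
[13,0,3] phi 1.68 th 0.50
[ 0.59623782 -0.21346504  0.024     ] [ 0.59956639 -0.38063947  0.024     ] [ 0.3595439  -0.21621199  0.024     ] centre [ 0.47955515 -0.29842573  0.024     ] 0.167207559785089 0.23670985905327607 yaw 0.011604955227511458
```

arm_command([
  [[2,7,0,0.07,30],[0,0,15,0.08,30],[0,0,25,0.08,30],[0,0,30,0,30],[0,0,30,0,30],[0,0,25,0,30],[0,0,15,0,30],[0,0,5,0,30]],
], force=10)

```text
time_s: 20.75
tool_pos: [0.4805, -0.293, 0.1136]
eef_rot: [1.0, 0.006, -0.002, -0.002]
force: [-0.6, 0.2, -1.2]
width: 0.359
```

arm_command([
  [[0,0,0,0,30],[0,0,8,0,30],[0,0,6,0,30],[0,0,4,0,30],[0,0,3,0,30],[0,0,2,0,30],[0,0,0,0,30],[0,0,0,0,30]],
], force=10)

```text
time_s: 21.55
tool_pos: [0.4816, -0.2956, 0.0927]
eef_rot: [1.0, 0.005, 0.0, -0.0]
force: [-0.1, 0.4, -0.6]
width: 0.364
```

```bash
python3 - <<'E' | tail -5
from h import *
s,_=see("wrist","w16",[]); print(totool(s,[.48,-.2984,.0898]))
see("side","s16",["tube_spent_mid"])
E
```

```text
[13,0,3] phi 1.68 th 0.50
t 21.55 pos [ 0.4816 -0.2956  0.0927] yaw 0.0097 w 0.3641740136846609 F [-0.1  0.4 -0.6]
[-1.58964288  2.83317012  2.90793556]
t 21.6 pos [ 0.4816 -0.2956  0.0928] yaw 0.0097 w 0.361951336321127 F [ 0.5  0.3 -1.5]
side tube_spent_mid [([0.4795, -0.2921, 0.0263], 0.58)]
```

View pics/w16.png

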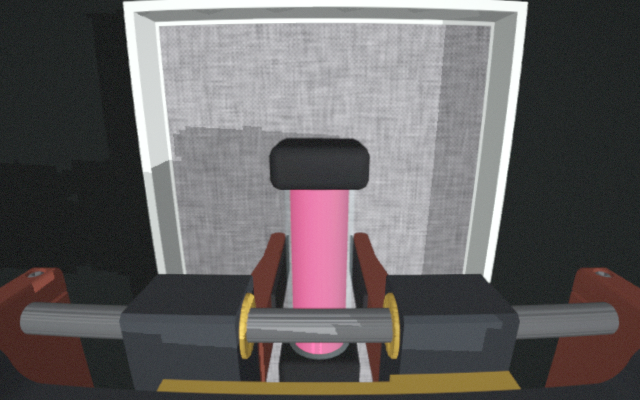

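Well centred in the tray; about 3 mm above its floor. Lowering until contact shows.

arm_command([
  [[0,0,1,0,30],[0,0,1,0,30],[0,0,1,0,30],[0,0,0,0,30],[0,0,0,0,30],[0,0,0,0,30],[0,0,0,0,30],[0,0,0,0,30]],
], force=10)

```text
time_s: 22.5
tool_pos: [0.4815, -0.2955, 0.0898]
eef_rot: [1.0, 0.005, 0.0, -0.0]
force: [-1.7, -0.5, 4.4]
width: 0.355
```

arm_command([
  [[0,0,0,0,36],[0,0,0,0,40],[0,0,0,0,50],[0,0,0,0,60],[0,0,0,0,70],[0,0,0,0,75],[0,0,0,0,75],[0,0,0,0,75]],
], force=10)

```text
time_s: 23.3
tool_pos: [0.4815, -0.2954, 0.0896]
eef_rot: [1.0, 0.005, -0.0, -0.0]
force: [0.1, 0.3, -1.0]
width: 0.746
```

```bash
python3 - <<'E' | tail -2
from h import *
s,_=see("wrist","w17",["tube_spent_mid"])
E
```

```text
t 23.3 pos [ 0.4815 -0.2954  0.0896] yaw 0.0098 w 0.7459544317102903 F [ 0.1  0.3 -1. ]
wrist tube_spent_mid [([0.4845, -0.2973, 0.0268], 0.83)]
```

View pics/w17.png

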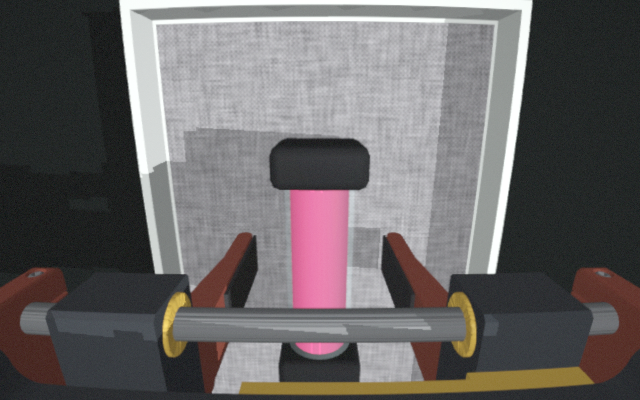

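Tube released and lying still. Retreat straight up, then check everything.

arm_command([
  [[0,0,-10,0,75],[0,0,-20,0,75],[0,0,-30,0,75],[0,0,-30,0,75],[0,0,-40,0,75],[0,0,-40,0,75],[0,0,-30,0,75],[0,0,0,0,75]],
])

```text
time_s: 24.2
tool_pos: [0.4835, -0.2969, 0.2952]
eef_rot: [1.0, 0.005, 0.004, 0.003]
force: [0.2, -0.9, 0.3]
width: 0.747
```

arm_command([
  [[0,30,0,0,75],[-10,40,0,0,75],[-10,40,0,0,75],[-10,40,0,0,75],[0,30,0,0,75],[0,0,0,0,75],[0,0,0,0,75],[0,0,0,0,75]],
])

```text
time_s: 25.0
tool_pos: [0.4531, -0.4743, 0.289]
eef_rot: [1.0, 0.005, -0.0, -0.001]
force: [0.3, -0.3, -0.5]
width: 0.751
```

```bash
python3 - <<'E' | tail -12
from h import *
s,im=see("side","s18",["tube_spent_mid","tube_good","paddle_grip","paddle_pivot"])
cv2.imwrite("pics/s18c.png",cv2.resize(im[90:310,230:450],None,fx=2.7,fy=2.7,interpolation=2))
s,im=see("top","t18",["tube_spent_mid","tube_good","tray"])
cv2.imwrite("pics/t18c.png",cv2.resize(im[110:290,180:440],None,fx=3,fy=3,interpolation=2))
E
```

```text
[13,0,1] phi 1.56 th 0.50
[13,0,3] phi 1.62 th 0.50
[13,0,3] phi 1.68 th 0.50
t 25.0 pos [ 0.4531 -0.4743  0.289 ] yaw 0.0103 w 0.751235609963721 F [ 0.3 -0.3 -0.5]
side tube_spent_mid [([0.4799, -0.2902, 0.0246], 0.79)]
side tube_good [([0.5906, 0.0832, 0.0524], 0.45)]
side paddle_grip [([0.6904, 0.1549, 0.3381], 0.55)]
side paddle_pivot [([0.6903, 0.153, 0.293], 0.64)]
t 25.25 pos [ 0.4536 -0.4748  0.2898] yaw 0.0109 w 0.7491928763346672 F [-0.2  0.3 -0.1]
top tube_spent_mid [([0.4826, -0.2996, 0.0266], 0.61), ([0.6376, 0.3971, -0.0002], 0.21)]
top tube_good []
top tray [([0.4804, -0.2985, 0.0027], 0.9), ([0.4824, -0.2977, 0.0071], 0.69)]
```

View pics/s18c.png

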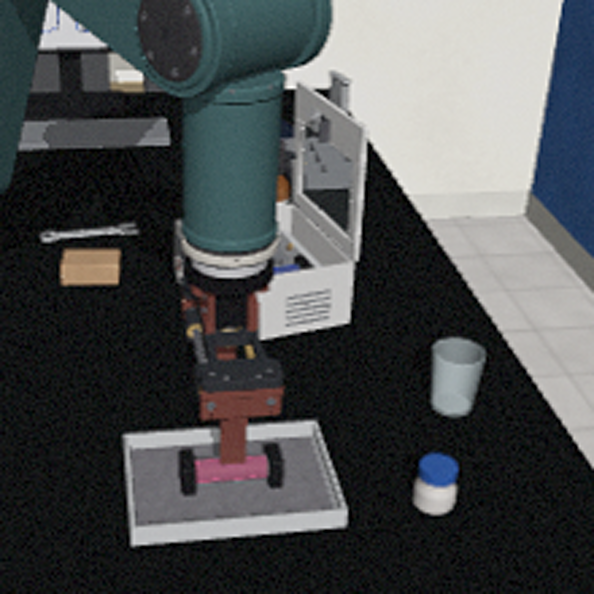

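View pics/t18c.png

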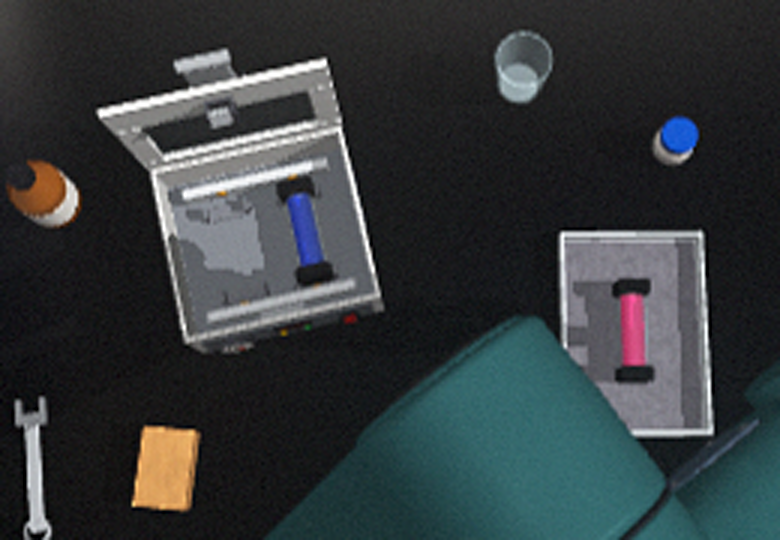

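```bash
python3 - <<'E' | tail -3
from h import *
print(r.finish_job()); print(st()["time_s"])
E
```

```text
the job is handed in; nothing more can be done
None
the job is handed in; nothing more can be done
```

I lifted the paddle, swung the lid up slowly, and laid the pink tube flat in the tray at about 10 N grip. Then I let go, backed the arm away and handed the job in at about 25 s; no verdict was reported.

**Last checks:**
- **Pink tube:** lies along the tray's length, about 2–8 mm from its centre. The centre height read 25–27 mm, against a limit of 31 mm.
- **Lid:** stood at about 1.56 rad when I matched its corners in the side picture before taking the tube out, and still looked upright at the end.
- **Paddle:** grip and pivot read vertically in line with the upright lid, so it lies flat.
- **Blue tube and bench:** the blue tube looked to be in its place. The wrench, carton, beaker, jar and bottle looked unmoved. The flow meter was outside my last enlarged pictures, so I did not check it at the end.
- **Robot:** nothing touched it, with forces near zero.

**What went off plan:**
- Partway up the lid, the paddle did not turn in the fingers at 30 N grip and the wrist force rose to about 33 N. I eased the grip to 15 N and followed a corrected arc.
- Close to upright, the paddle slipped out of the fingers; the lid held where it was.
- The networks disagreed by up to about 9 mm on the pink tube's position, and the top view did not find the blue tube at the end. I checked those two against the pictures.

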